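# Sort the hot-air nozzles back into their trays

### The job

Put away the five hot-air nozzles left standing about on the repair mat: stand each one upright on the floor of the tray that already holds a nozzle of its kind (slim round jet, square hood or narrow oblong hood). Set them down rather than dropping them, and leave the phone in its clamp and the flux tin where they are.

Things in the scene. Friction and masses are not known exactly. Their poses are not given: they have to be found in the camera images.
- nozzle_round_a: Steel hot-air nozzle with one slim round jet, jet upwards, 56 mm tall, 35 g: collar 28 mm in diameter up to 18 mm height (small screw lug reaching 18.5 mm out on its -x side), cone up to 28 mm, then a straight pipe 14 mm in diameter up to 56 mm: grip this from above. Origin: centre of underside, z up its axis; stands upright on the 3 mm mat (origin z = 0.003), any yaw.
- nozzle_round_b: Steel hot-air nozzle with one slim round jet, jet upwards, 56 mm tall, 35 g: collar 28 mm in diameter up to 18 mm height (small screw lug reaching 18.5 mm out on its -x side), cone up to 28 mm, then a straight pipe 14 mm in diameter up to 56 mm: grip this from above. Origin: centre of underside, z up its axis; stands upright on the 3 mm mat (origin z = 0.003), any yaw.
- nozzle_square_a: Steel hot-air nozzle with a square hood, hood down, 56 mm tall, 60 g: hood 40 x 40 mm (sides along x and y) up to 20 mm height, shoulder up to 24 mm, then a round neck 25 mm in diameter up to 56 mm: grip this from above. Origin: centre of underside, z up its axis; stands upright on the 3 mm mat (origin z = 0.003), any yaw.
- nozzle_square_b: Steel hot-air nozzle with a square hood, hood down, 56 mm tall, 60 g: hood 40 x 40 mm (sides along x and y) up to 20 mm height, shoulder up to 24 mm, then a round neck 25 mm in diameter up to 56 mm: grip this from above. Origin: centre of underside, z up its axis; stands upright on the 3 mm mat (origin z = 0.003), any yaw.
- nozzle_oblong_a: Steel hot-air nozzle with a narrow oblong hood, hood down, 56 mm tall, 50 g: hood 48 mm (x) by 22 mm (y) up to 20 mm height, shoulder up to 24 mm, then a round neck 20 mm in diameter up to 56 mm: grip this from above. Origin: centre of underside, z up its axis; stands upright on the 3 mm mat (origin z = 0.003), any yaw.
- tray_round: Black open tray fixed on the mat, 173 mm (its y) x 69 mm (its x), 18 mm high, walls 2.5 mm; inner floor 2.5 mm above its underside. One slim round-jet nozzle, same size as the loose ones, is stored in it, fixed upright at x 0, y -58 mm in the tray frame; the rest is free, room for two more. Origin: centre of underside (z = 0.003); its y points to the robot's left within 0.25 rad.
- tray_square: Black open tray fixed on the mat, 173 mm (its y) x 69 mm (its x), 18 mm high, walls 2.5 mm; inner floor 2.5 mm above its underside. One square-hooded nozzle, same size as the loose ones, is stored in it, fixed upright at x 0, y -58 mm in the tray frame; the rest is free, room for two more. Origin: centre of underside (z = 0.003); its y points to the robot's left within 0.25 rad.
- tray_oblong: Black open tray fixed on the mat, 173 mm (its y) x 69 mm (its x), 18 mm high, walls 2.5 mm; inner floor 2.5 mm above its underside. One oblong-hooded nozzle, same size as the loose ones, is stored in it, fixed upright at x 0, y -58 mm in the tray frame; the rest is free, room for two more. Origin: centre of underside (z = 0.003); its y points to the robot's left within 0.25 rad.
- phone_clamp: Bystander: an opened phone held flat in a blue cast clamp, about 190 x 88 mm (long side along x, a screw reaching to 120 mm on its -x side), 32 mm high, loose. Origin: centre of its underside.
- flux_tin: Bystander: white closed round tin, 66 mm in diameter, 32 mm high, loose. Origin: centre of its underside.
Mind the look-alikes: they are no part of the job. Leave any blue or pink look-alike of the nozzle_square_a alone. Leave any purple or yellow look-alike of the nozzle_square_b alone.

How it is judged:
By the outcome, as a careful person would: the job done as asked, in the order asked, and still so for the second after the job is handed in, with the robot touching nothing.
It also fails if it takes over 112 s, if anything falls off the work surface, if the arm or the gripper's body presses on something with over 40 N, if the wrist force passes 120 N, or if a joint passes its speed limit or range.

### The arm

A 6-joint arm with a two-finger parallel gripper is mounted at the origin on the work surface. World frame = base frame: x ahead of the robot, y to its left, z up, the work surface at z = 0. Lengths are in m, angles in degrees, forces in N, time in s.
With the tool pointing down it reaches from about 0.3 to 0.75 m from the base axis. Payload 8.5 kg.
Tool frame: the origin (TCP) lies midway between the tips of the shut fingers; the grasp point (between the pads) lies env.tcp_to_grasp behind it (env.tcp_to_grasp is the distance from the TCP to the grasp point, in m); z points along the fingers, y is the line along which they close (so a half turn about z gives the same grasp; the last joint's range is limited). The gripper opens to 85 mm and grips with 20 to 120 N. Pads are 22 mm wide; open, the fingers measure 114 mm over their backs; the gripper's body (76 mm by 85 mm) begins 54 mm behind the grasp point. The pads swing forward as they close: fully open they stand 13 mm farther back than shut.
Start: joints at [57.966, 21.807, 74.336, -0, 83.858, -12.336], TCP at [0.185, 0.518, 0.231] pointing down, gripper open.
Joint ranges: [-178.18, 178.18], [-50.72, 133.34], [12.68, 142.11], [-81.47, 261.47], [9.98, 163.14], [-165.26, 165.26]. Speed limits (degrees/s): [136.94, 136.94, 180, 180, 180, 180].

### API

Orientations are given as a 3x3 rotation matrix whose columns are the frame's x, y, z axes.
In Python, from rig import observe, optics, job, env gives the robot as it stands. The module is installed in compiled form; this text tells all that it offers.
- The arm moves only by the shell command python3 -m jog 'ROWS' [FORCE]. ROWS is JSON, a list of rows, each a list of 7 numbers: the turn, a rotation vector about the tool's x, y, z in rad, then the shift along the tool's x, y, z in m, then the opening in per cent of the stroke, from 0 (shut) to 100 (fully open). A call has 1 to 10 rows; each row shifts and turns the commanded pose from where the row before left it, along the tool's axes as they then stand; what a row does not reach is not made up. A row lasts 1/8 s, in which the tool goes at most 62.5 mm and 10.7 degrees, less where a joint would pass 70% of its speed; a pose out of reach is approached as far as the arm can. A call is refused whole if a number of a shift passes 0.0625 or a number of a turn 0.188, either way. A call with a gripper value outside its range is refused whole. The fingers move at their own pace and stop on an object; FORCE is the grip in N (left out, the last holds). Time passes only in rows, so rows that do not move let the fingers close. It gives the time, the measured TCP pose, the force, the opening and the grip force at its end, in the units of the state.
- observe(): the state, without advancing time (a new reading comes with each control period).
- optics.get_image(name): name is "side" or "top"; returns a dict with "pixels" (384x512x3 uint8, red, green, blue), "mtx" (3x3 intrinsics, pixels), "dist_coeffs" ([k1, k2, p1, p2, k3] as OpenCV has them; the pictures are not rectified), "rvec" (rotation vector, rad) and "tvec" (3), from world to camera coordinates, as OpenCV has them. Camera axes: x right, y down, z forward; pixel columns grow to the right and rows downward; lengths in m; the calibration is good to about 2 mm. A picture is of the moment at which its call begins. There is no depth.
- job.close_job(): hands the job in; it is judged then, once.
The state is a dict: "time_s": time; "q": joint angles; "qvel": joint speeds; "joint_efforts": joint torques, N m; "position": TCP position; "tool_rot": TCP orientation; "ft_force": force on the tool from outside, world axes, zero at the start; "wrist_torque": the same for the moment, N m; "grip_width": finger opening in m; "gripper_force": force on a finger pad.
Only numpy, scipy, OpenCV 4.12 (cv2) and the standard library are available. Lean on these libraries where they do the work, as an engineer would, in place of code of your own. Each camera call takes 0.05 s, during which the arm holds its last target. There are 200 camera calls.

## Working session

There is one attempt and no reset: what is moved stays moved. The work goes in short steps, Python scripts to look and compute and a shell command to move; the robot and the scene stay as the last step left them, time stands still between calls to the robot, and variables do not carry over. Pictures are saved under pics/ and viewed, at most 14 in all, crops included, and the job is handed in when it is done.

```bash
mkdir -p pics
python3 - <<'E'
from rig import observe, optics, env
import cv2, numpy as np
s=observe(); print({k:np.round(v,3).tolist() for k,v in s.items()}); print(env.tcp_to_grasp)
for n in("top","side"):
    d=optics.get_image(n); cv2.imwrite(f"pics/{n}0.png",cv2.resize(d["pixels"][:,:,::-1],(800,600),interpolation=cv2.INTER_CUBIC))
    np.savez(f"pics/{n}0.npz",**d)
    R=cv2.Rodrigues(np.array(d["rvec"]))[0]; print(n,(-R.T@np.array(d["tvec"])).round(3),R.round(2).tolist(),np.round(d["mtx"],1).tolist())
E
```

```text
{'time_s': 0.0, 'q': [57.967, 21.841, 74.385, -0.0, 83.861, -12.336], 'qvel': [-0.038, -0.015, 0.003, 0.036, 0.059, -0.003], 'joint_efforts': [0.001, -44.846, -23.13, -0.0, 0.005, 0.0], 'position': [0.185, 0.518, 0.231], 'tool_rot': [[-0.941, 0.337, -0.001], [0.337, 0.941, -0.001], [0.0, -0.001, -1.0]], 'ft_force': [-0.2, 0.318, 0.285], 'wrist_torque': [0.006, 0.054, 0.01], 'gripper_force': 0.0, 'grip_width': 0.085}
0.0187
top [0.411 0.037 0.995] [[0.01, -1.0, -0.01], [-0.99, -0.01, -0.1], [0.1, 0.01, -0.99]] [[419.6, 0.0, 264.8], [0.0, 419.6, 189.9], [0.0, 0.0, 1.0]]
side [-0.01  -0.764  0.785] [[0.81, -0.58, -0.0], [-0.36, -0.5, -0.79], [0.45, 0.64, -0.62]] [[482.2, 0.0, 259.4], [0.0, 482.2, 190.4], [0.0, 0.0, 1.0]]
```

View pics/top0.png

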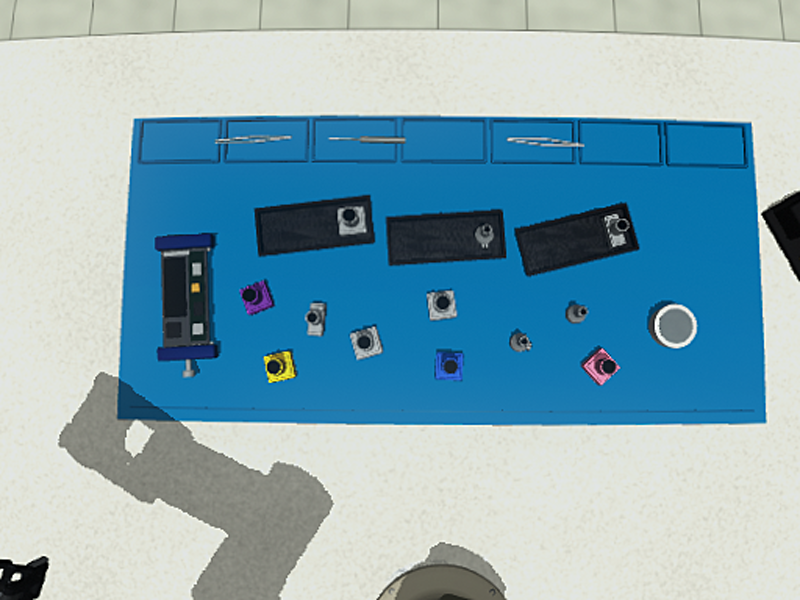

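View pics/side0.png

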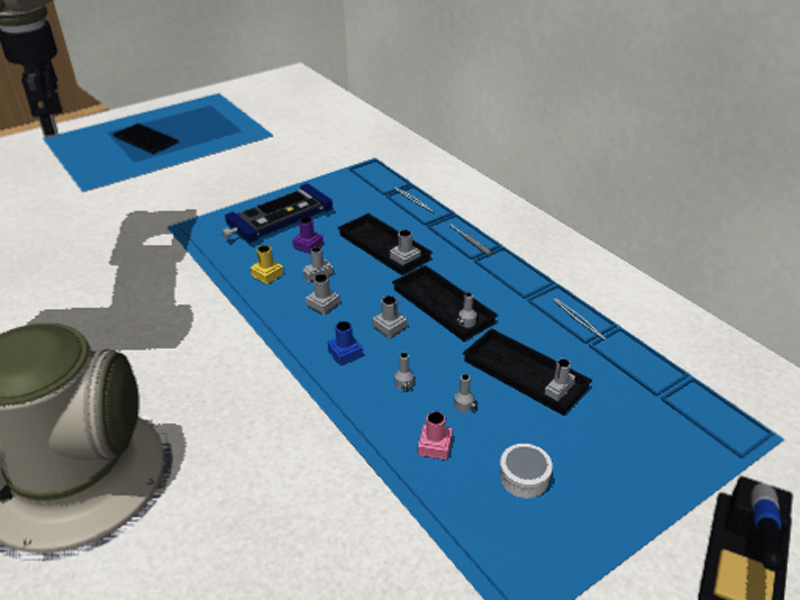

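Both views agree. In the top view (800x600 pixels):
- **Silver loose pieces:** oblong (316,318), squares (366,341) and (441,304), rounds (521,341) and (577,312).
- **Look-alikes to leave:** purple (256,296), yellow (279,366), blue (450,366), pink (601,366).
- **Trays, left to right:** square (315,225), round (446,237), oblong (577,240).

Next I'll take close crops.

Run:
```python
import cv2, numpy as np
p=np.load("pics/top0.npz")["pixels"][:,:,::-1]
def crop(n,x0,y0,w,h,k):
    c=cv2.resize(p[y0:y0+h,x0:x0+w],None,fx=k,fy=k,interpolation=cv2.INTER_CUBIC)
    for i in range(0,w,10):
        cv2.putText(c,str(x0+i),(i*k,8),0,.3,(255,255,255),1); cv2.line(c,(i*k,10),(i*k,16),(255,255,255),1)
    for j in range(0,h,10):
        cv2.putText(c,str(y0+j),(0,j*k+4),0,.3,(255,255,255),1)
    cv2.imwrite("pics/"+n,c)
crop("cA.png",190,180,100,65,8)
crop("cB.png",315,180,90,65,8)
crop("cT.png",160,122,252,58,3)
```

```text
(no output)
```

View pics/cA.png

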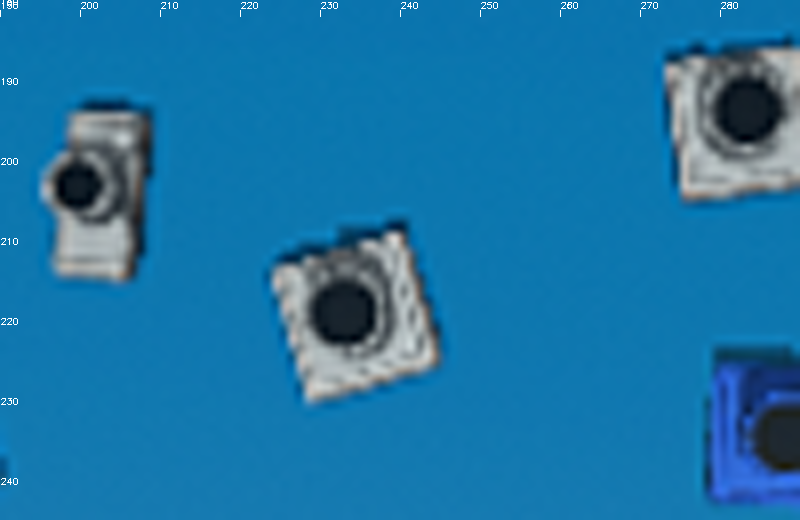

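View pics/cB.png

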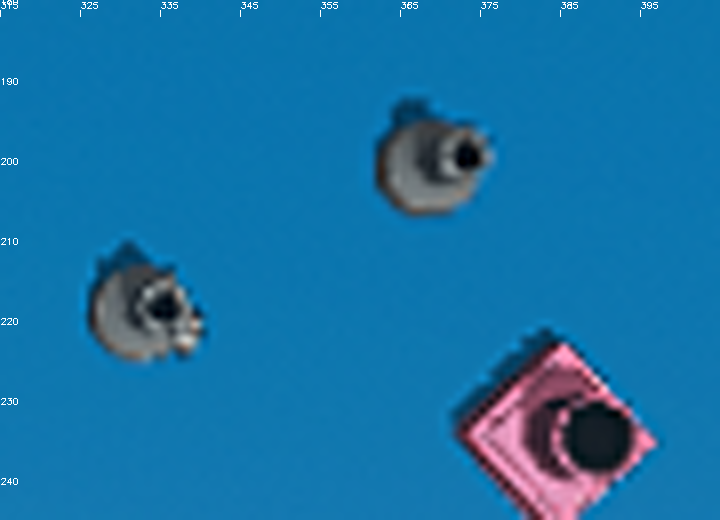

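View pics/cT.png

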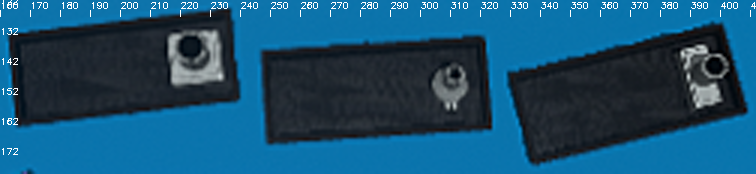

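The crops show:
- **Crop A:** bore centres of the oblong (199.3,202.8), square 1 (232.6,218.8) and square 2 (283.1,193.3). All are plain silver.
- **Crop B:** bore centres of the round jets at (335.2,217.7) and (373.1,199.1). Pink is off to the right at (389,235).
- **Tray crop:** stored bores at square (222.8,137.3), round (311.3,146) and oblong (397.7,144).

These are all raw pixels.

```bash
cat > h.py <<'E'
import cv2, numpy as np
def world(d,uv,z):
    K,D=np.array(d["mtx"]),np.array(d["dist_coeffs"]); R=cv2.Rodrigues(np.array(d["rvec"]))[0]; t=np.array(d["tvec"]).ravel()
    u=cv2.undistortPoints(np.array([[uv]],float),K,D).ravel(); c=-R.T@t; r=R.T@np.array([*u,1]); return c+r*(z-c[2])/r[2]
def pix(d,P): return cv2.projectPoints(np.array([P],float),np.array(d["rvec"]),np.array(d["tvec"]),np.array(d["mtx"]),np.array(d["dist_coeffs"]))[0].ravel()
E
python3 - <<'E'
from h import *
d=np.load("pics/top0.npz"); s=np.load("pics/side0.npz")
for n,uv,z in [("obl",(199.3,202.8),.059),("sq1",(232.6,218.8),.059),("sq2",(283.1,193.3),.059),("r1",(335.2,217.7),.059),("r2",(373.1,199.1),.059),("Tsq",(222.8,137.3),.0615),("Tr",(311.3,146),.0615),("Tob",(397.7,144),.0615)]:
    w=world(d,uv,z); print(n,w.round(4),"side800",(pix(s,w)*1.5625).round(0))
# trays: fit rim (z=.021) outline to dark pixels
p=d["pixels"].astype(int); dark=(p.max(2)<70).astype(np.uint8)
dark[:120]=0; dark[182:]=0; dark=cv2.morphologyEx(dark,cv2.MORPH_CLOSE,np.ones((15,15)))
n,l,st,_=cv2.connectedComponentsWithStats(dark)
for i in range(1,n):
    if st[i,4]<800: continue
    c=cv2.findContours((l==i).astype(np.uint8),0,1)[0][0].reshape(-1,2)
    W=np.array([world(d,q,.021)[:2] for q in c],np.float32); r=cv2.minAreaRect(W)
    print(st[i].tolist(),np.round(r[0],4),np.round(r[1],4),round(r[2],1))
# hood yaw
for n,P in [("obl",[(209-1,193.5),(205.5,214.5)]),("sq1",[(224.3,213.5),(228.5,230)]),("Tob",[(160+682/3,122+47/3),(160+694/3,122+106/3)])]:
    a,b=[world(d,q,.023) for q in P]; v=(a-b)[:2]; print(n,np.hypot(*v).round(4),np.degrees(np.arctan2(v[1],v[0])).round(1))
E
```

```text
obl [0.4748 0.1896 0.059 ] side800 [314. 248.]
sq1 [0.4396 0.1142 0.059 ] side800 [318. 276.]
sq2 [0.4976 0.0019 0.059 ] side800 [387. 298.]
r1 [ 0.4437 -0.1148  0.059 ] side800 [402. 353.]
r2 [ 0.4859 -0.2009  0.059 ] side800 [464. 376.]
Tsq [0.6241 0.1393 0.0615] side800 [403. 231.]
Tr [ 0.6054 -0.0616  0.0615] side800 [467. 293.]
Tob [ 0.6123 -0.2599  0.0615] side800 [561. 361.]
[163, 125, 246, 52, 7200] [ 0.6032 -0.0045] [0.585  0.1155] 88.8
[102, 149, 36, 33, 972] [0.566  0.3909] [0.0771 0.0857] 0.3
obl 0.0493 -5.6
sq1 0.0394 15.2
Tob 0.0481 9.9
```

Run:
```python
from h import *
d=np.load("pics/top0.npz")
C={"sq":[(256,208),(371,196),(374,242),(261,255)],"r":[(387,217),(503,210),(506,257),(390,265)],"ob":[(515,230),(627,204),(638,247),(525,275)]}
S={"sq":(.6241,.1393),"r":(.6054,-.0616),"ob":(.6123,-.2599)}
for n,c in C.items():
    W=np.array([world(d,np.array(q)/1.5625,z)[:2] for q,z in zip(c,(.021,.021,.012,.012))])
    y=(W[0]-W[1]+W[3]-W[2]); y/=np.hypot(*y)
    print(n,"centre",W.mean(0).round(4),"len",np.hypot(*(W[0]-W[1])).round(3),np.hypot(*(W[0]-W[3])).round(3),"yaw",np.degrees(np.arctan2(-y[0],y[1])).round(1),
     "from stored: 0:",(np.array(S[n])+.058*y).round(4)," 55:",(np.array(S[n])+.113*y).round(4))
```

```text
sq centre [0.6177 0.1941] len 0.177 0.072 yaw 6.5 from stored: 0: [0.6175 0.1969]  55: [0.6112 0.2516]
r centre [ 0.6002 -0.0059] len 0.176 0.072 yaw 4.2 from stored: 0: [ 0.6012 -0.0038]  55: [0.5971 0.0511]
ob centre [ 0.5995 -0.2044] len 0.178 0.069 yaw 14.1 from stored: 0: [ 0.5982 -0.2036]  55: [ 0.5848 -0.1503]
```

```bash
python3 -m jog '[[0,0,0.175,0,0,0,60],[0,0,0.175,0,0,0,60],[0,0,0.175,0,0,0,60],[0,0,0.175,0,0,0,60],[0,0,0.175,0,0,0,60],[0,0,0.175,0,0,0,60],[0,0,0.177,0,0,0,60]]' 40
python3 -m jog '[[0,0,0,-0.041,0.036,0,60],[0,0,0,-0.041,0.036,0,60],[0,0,0,-0.041,0.036,0,60],[0,0,0,-0.041,0.036,0,60],[0,0,0,-0.041,0.036,0,60],[0,0,0,-0.041,0.036,0,60],[0,0,0,-0.041,0.036,0,60],[0,0,0,-0.041,0.036,0,60],[0,0,0,0,0,0,60]]'
```

```text
time_s: 0.98
position: [0.1853, 0.5177, 0.2309]
tool_rot: [[0.006, 1.0, -0.0], [1.0, -0.006, -0.001], [-0.001, -0.0, -1.0]]
ft_force: [0.5, 0.0, -0.1]
grip_width: 0.0512
gripper_force: 0.0
time_s: 2.1
position: [0.4752, 0.1873, 0.2306]
tool_rot: [[0.005, 1.0, -0.001], [1.0, -0.005, -0.001], [-0.001, -0.001, -1.0]]
ft_force: [-0.3, 0.6, 0.1]
grip_width: 0.0514
gripper_force: 0.0
```

```bash
python3 -m jog '[[0,0,0,0.002,0,0.045,60],[0,0,0,0,0,0.045,60],[0,0,0,0,0,0.045,60],[0,0,0,0,0,0.035,60],[0,0,0,0,0,0.02,60],[0,0,0,0,0,0.01,60],[0,0,0,0,0,0,60]]'
python3 - <<'E'
from rig import optics
import cv2
a=optics.get_image("side")["pixels"][100:260,150:330,::-1]
cv2.imwrite("pics/g1.png",cv2.resize(a,None,fx=4,fy=3.6,interpolation=cv2.INTER_CUBIC))
E
```

```text
time_s: 2.98
position: [0.473, 0.1921, 0.0312]
tool_rot: [[-0.001, 1.0, -0.001], [1.0, 0.001, -0.0], [-0.0, -0.001, -1.0]]
ft_force: [0.4, 0.2, 1.2]
grip_width: 0.0512
gripper_force: 0.0
```

View pics/g1.png

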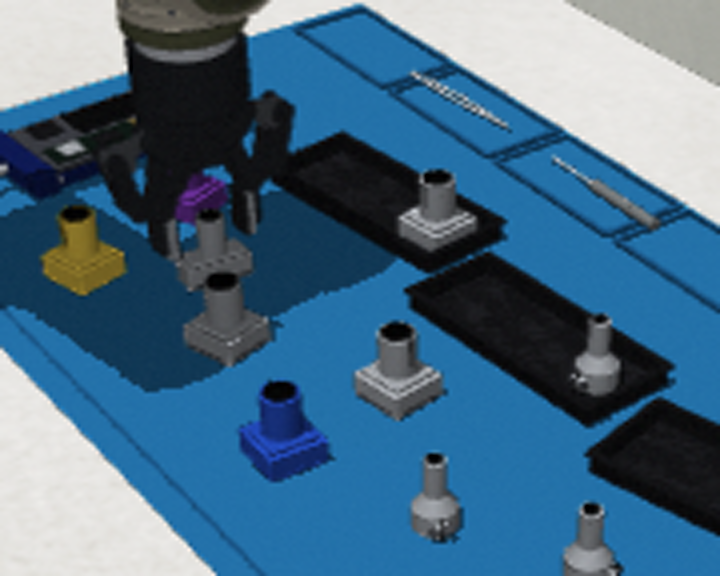

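The fingers, at (165,240) and (245,215), straddle the oblong's neck at (209,235). Nothing is in the way, so I'll grip and lift.

```bash
python3 -m jog '[[0,0,0,0,0,0,0],[0,0,0,0,0,0,0],[0,0,0,0,0,0,0],[0,0,0,0,0,0,0],[0,0,0,0,0,0,0]]' 40
python3 -m jog '[[0,0,0,0,0,-0.015,0],[0,0,0,0,0,-0.035,0],[0,0,0,0,0,-0.035,0],[0,0,0,0,0,0,0]]'
```

```text
time_s: 3.65
position: [0.4738, 0.1919, 0.032]
tool_rot: [[0.0, 1.0, 0.001], [1.0, -0.0, 0.0], [0.0, 0.001, -1.0]]
ft_force: [-1.0, 0.7, 6.0]
grip_width: 0.0187
gripper_force: 39.1
time_s: 4.15
position: [0.4743, 0.192, 0.1184]
tool_rot: [[-0.0, 1.0, 0.005], [1.0, 0.0, 0.001], [0.001, 0.005, -1.0]]
ft_force: [-0.5, 0.5, -1.4]
grip_width: 0.0186
gripper_force: 39.3
```

```bash
python3 -m jog '[[0,0,0,-0.03,0.01,0,0],[0,0,0,-0.045,0.014,0,0],[0,0,0,-0.045,0.014,0,0],[0,0,0,-0.045,0.014,0,0],[0,0,0,-0.045,0.014,0,0],[0,0,0,-0.045,0.014,0,0],[0,0,0,-0.045,0.014,0,0],[0,0,0,-0.045,0.014,0,0],[0,0,0,-0.045,0.014,0,0],[0,0,0,0,0,0,0]]'
python3 -m jog '[[0,0,-0.157,0,0,0,0],[0,0,-0.157,0,0,0,0],[0,0,0,0,0,0,0],[0,0,0,0,0,0,0]]'
```

```text
time_s: 5.4
position: [0.5952, -0.201, 0.1144]
tool_rot: [[0.004, 1.0, -0.002], [1.0, -0.004, 0.001], [0.001, -0.002, -1.0]]
ft_force: [-0.0, 0.8, -0.5]
grip_width: 0.019
gripper_force: 39.3
time_s: 5.9
position: [0.5951, -0.1976, 0.1159]
tool_rot: [[-0.306, 0.952, -0.001], [0.952, 0.306, 0.001], [0.001, -0.001, -1.0]]
ft_force: [0.8, 0.2, -0.1]
grip_width: 0.0185
gripper_force: 39.3
```

```bash
python3 -m jog '[[0,0,0,-0.006,0.002,0.025,0],[0,0,0,0,0,0.03,0],[0,0,0,0,0,0.015,0],[0,0,0,0,0,0.005,0],[0,0,0,0,0,0,0],[0,0,0,0,0,0,0]]'
```

```text
time_s: 6.65
position: [0.5996, -0.2035, 0.0423]
tool_rot: [[-0.309, 0.951, 0.002], [0.951, 0.309, -0.001], [-0.001, 0.001, -1.0]]
ft_force: [0.5, 0.4, -0.6]
grip_width: 0.0186
gripper_force: 39.3
```

```bash
python3 -m jog '[[0,0,0,0,0,0.004,0],[0,0,0,0,0,0.002,0],[0,0,0,0,0,0.001,0],[0,0,0,0,0,0,0]]'; python3 -m jog '[[0,0,0,0,0,0.001,0],[0,0,0,0,0,0,0]]'
```

```text
time_s: 7.15
position: [0.5991, -0.2033, 0.0346]
tool_rot: [[-0.309, 0.951, 0.0], [0.951, 0.309, -0.0], [-0.0, 0.0, -1.0]]
ft_force: [-1.4, 0.5, 2.4]
grip_width: 0.0185
gripper_force: 39.7
time_s: 7.4
position: [0.5992, -0.2033, 0.0345]
tool_rot: [[-0.309, 0.951, 0.001], [0.951, 0.309, -0.001], [-0.001, 0.0, -1.0]]
ft_force: [-4.2, 1.9, 10.3]
grip_width: 0.0185
gripper_force: 40.5
```

```bash
python3 -m jog '[[0,0,0,0,0,0,50],[0,0,0,0,0,0,50],[0,0,0,0,0,0,50],[0,0,0,0,0,-0.02,50],[0,0,0,0,0,-0.035,50],[0,0,0,0,0,-0.03,60],[0,0,0.157,0,0,0,60],[0,0,0.157,0,0,0,60],[0,0,0,0,0,0,60]]'
python3 -m jog '[[0,0,0,0.0454,-0.0228,0,60],[0,0,0,0.0454,-0.0228,0,60],[0,0,0,0.0454,-0.0228,0,60],[0,0,0,0.0454,-0.0228,0,60],[0,0,0,0.0454,-0.0228,0,60],[0,0,0,0.0454,-0.0228,0,60],[0,0,0,0.0454,-0.0228,0,60],[0,0,0,0,0,0,60],[0,0,0,0,0,0,60]]'
```

```text
time_s: 8.52
position: [0.5991, -0.2033, 0.1182]
tool_rot: [[-0.001, 1.0, -0.0], [1.0, 0.001, 0.0], [0.0, -0.0, -1.0]]
ft_force: [-0.3, -0.9, 0.7]
grip_width: 0.0511
gripper_force: 0.0
time_s: 9.65
position: [0.4401, 0.1142, 0.1184]
tool_rot: [[-0.002, 1.0, 0.001], [1.0, 0.002, -0.0], [-0.0, 0.001, -1.0]]
ft_force: [0.1, -0.7, -0.6]
grip_width: 0.0512
gripper_force: 0.0
```

Run:
```python
from rig import optics
import cv2,numpy as np
d=optics.get_image("side"); t=optics.get_image("top")
a=cv2.resize(d["pixels"][130:290,230:400,::-1],(595,560),interpolation=cv2.INTER_CUBIC)
cv2.imwrite("pics/p1.png",a)
```

```text
(no output)
```

View pics/p1.png

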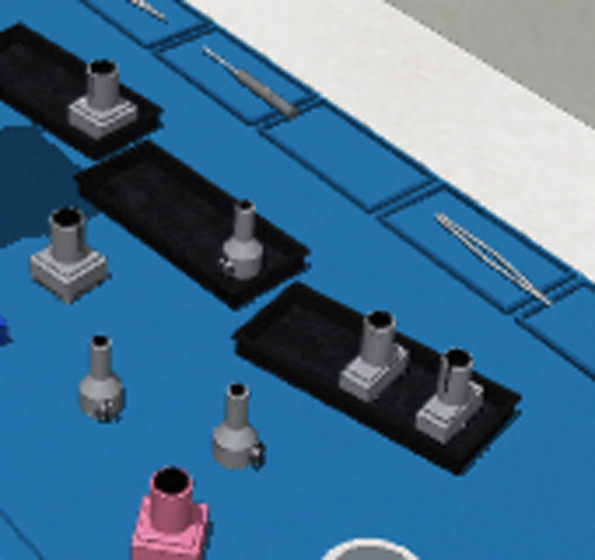

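The oblong stands upright in its tray at (375,355), parallel to the stored one at (450,395). Next is square 1.

```bash
python3 -m jog '[[0,0,0,0,0,0.035,60],[0,0,0,0,0,0.035,60],[0,0,0,0,0,0.012,60],[0,0,0,0,0,0.005,60],[0,0,0,0,0,0,60],[0,0,0,0,0,0,0],[0,0,0,0,0,0,0],[0,0,0,0,0,0,0],[0,0,0,0,0,0,0],[0,0,0,0,0,0,0]]' 40
python3 -m jog '[[0,0,0,0,0,-0.015,0],[0,0,0,0,0,-0.035,0],[0,0,0,0,0,-0.035,0],[0,0,0,0.028,0.034,0,0],[0,0,0,0.027,0.034,0,0],[0,0,0,0.027,0.034,0,0],[0,0,0,0.027,0.034,0,0],[0,0,0,0.027,0.034,0,0],[0,0,0,0,0,0,0],[0,0,0,0,0,0,0]]'
```

```text
time_s: 11.0
position: [0.44, 0.1146, 0.0321]
tool_rot: [[-0.0, 1.0, 0.002], [1.0, 0.0, -0.0], [-0.0, 0.002, -1.0]]
ft_force: [-0.2, 0.3, 7.2]
grip_width: 0.024
gripper_force: 39.1
time_s: 12.25
position: [0.6089, 0.2503, 0.116]
tool_rot: [[-0.0, 1.0, -0.001], [1.0, 0.0, -0.0], [-0.0, -0.001, -1.0]]
ft_force: [-0.4, -0.7, -0.4]
grip_width: 0.0239
gripper_force: 39.5
```

```bash
python3 -m jog '[[0,0,0,0,0.002,0.025,0],[0,0,0,0,0,0.03,0],[0,0,0,0,0,0.015,0],[0,0,0,0,0,0.005,0],[0,0,0,0,0,0.003,0],[0,0,0,0,0,0.002,0],[0,0,0,0,0,0.001,0],[0,0,0,0,0,0.001,0],[0,0,0,0,0,0,0]]'
```

```text
time_s: 13.38
position: [0.6117, 0.2506, 0.0347]
tool_rot: [[-0.0, 1.0, 0.001], [1.0, 0.0, 0.0], [0.0, 0.001, -1.0]]
ft_force: [-0.2, 0.6, 2.2]
grip_width: 0.0239
gripper_force: 39.7
```

```bash
python3 -m jog '[[0,0,0,0,0,0.001,0],[0,0,0,0,0,0,50],[0,0,0,0,0,0,50],[0,0,0,0,0,0,50],[0,0,0,0,0,-0.02,50],[0,0,0,0,0,-0.035,50],[0,0,0,0,0,-0.03,60]]'
python3 -m jog '[[0,0,0,-0.0415,-0.019,0,60],[0,0,0,-0.0415,-0.019,0,60],[0,0,0,-0.0415,-0.019,0,60],[0,0,0,-0.0415,-0.019,0,60],[0,0,0,-0.0415,-0.019,0,60],[0,0,0,-0.0415,-0.019,0,60],[0,0,0,0,0,0,60],[0,0,0,0,0,0,60]]'
```

```text
time_s: 14.25
position: [0.6116, 0.2505, 0.1194]
tool_rot: [[0.0, 1.0, 0.0], [1.0, -0.0, -0.0], [-0.0, 0.0, -1.0]]
ft_force: [0.4, -0.5, -0.4]
grip_width: 0.0511
gripper_force: 0.0
time_s: 15.25
position: [0.4978, 0.0017, 0.1184]
tool_rot: [[0.0, 1.0, 0.0], [1.0, -0.0, 0.0], [0.0, 0.0, -1.0]]
ft_force: [-0.3, 1.1, 0.2]
grip_width: 0.0512
gripper_force: 0.0
```

```bash
python3 -m jog '[[0,0,0,0,0,0.035,60],[0,0,0,0,0,0.035,60],[0,0,0,0,0,0.012,60],[0,0,0,0,0,0.005,60],[0,0,0,0,0,0,60],[0,0,0,0,0,0,0],[0,0,0,0,0,0,0],[0,0,0,0,0,0,0],[0,0,0,0,0,0,0],[0,0,0,0,0,0,0]]' 40
python3 -m jog '[[0,0,0,0,0,-0.015,0],[0,0,0,0,0,-0.035,0],[0,0,0,0,0,-0.035,0],[0,0,0,0.0385,0.024,0,0],[0,0,0,0.0385,0.024,0,0],[0,0,0,0.0385,0.024,0,0],[0,0,0,0.0385,0.024,0,0],[0,0,0,0.0385,0.024,0,0],[0,0,0,0,0,0,0],[0,0,0,0,0,0,0]]'
```

```text
time_s: 16.5
position: [0.498, 0.0014, 0.0321]
tool_rot: [[0.0, 1.0, 0.002], [1.0, -0.0, -0.0], [-0.0, 0.002, -1.0]]
ft_force: [0.4, 0.6, 6.5]
grip_width: 0.024
gripper_force: 39.1
time_s: 17.75
position: [0.617, 0.1936, 0.116]
tool_rot: [[-0.0, 1.0, -0.001], [1.0, 0.0, -0.0], [-0.0, -0.001, -1.0]]
ft_force: [-0.4, -0.1, -1.4]
grip_width: 0.024
gripper_force: 39.6
```

```bash
python3 -m jog '[[0,0,0,0.001,0,0.025,0],[0,0,0,0,0,0.03,0],[0,0,0,0,0,0.015,0],[0,0,0,0,0,0.005,0],[0,0,0,0,0,0.003,0],[0,0,0,0,0,0.002,0],[0,0,0,0,0,0.001,0],[0,0,0,0,0,0.001,0],[0,0,0,0,0,0.001,0],[0,0,0,0,0,0,0]]'
```

```text
time_s: 19.0
position: [0.6178, 0.1951, 0.0346]
tool_rot: [[-0.0, 1.0, 0.001], [1.0, 0.0, 0.0], [0.0, 0.001, -1.0]]
ft_force: [-2.1, -0.9, 7.8]
grip_width: 0.0238
gripper_force: 40.4
```

```bash
python3 -m jog '[[0,0,0,0,0,0,50],[0,0,0,0,0,0,50],[0,0,0,0,0,0,50],[0,0,0,0,0,-0.02,50],[0,0,0,0,0,-0.035,50],[0,0,0,0,0,-0.03,50]]'
python3 -m jog '[[0,0,0,-0.0443,-0.0249,0,50],[0,0,0,-0.0443,-0.0249,0,50],[0,0,0,-0.0443,-0.0249,0,50],[0,0,0,-0.0443,-0.0249,0,50],[0,0,0,-0.0443,-0.0249,0,50],[0,0,0,-0.0443,-0.0249,0,50],[0,0,0,-0.0443,-0.0249,0,50],[0,0,0,0,0,0,50],[0,0,0,0,0,0,50]]'
```

```text
time_s: 19.75
position: [0.6176, 0.195, 0.1194]
tool_rot: [[0.0, 1.0, 0.0], [1.0, -0.0, 0.0], [0.0, 0.0, -1.0]]
ft_force: [-0.6, -1.5, 0.0]
grip_width: 0.0424
gripper_force: 0.0
time_s: 20.88
position: [0.4435, -0.1149, 0.1184]
tool_rot: [[0.0, 1.0, 0.0], [1.0, -0.0, 0.0], [0.0, 0.0, -1.0]]
ft_force: [-0.3, 0.6, -0.1]
grip_width: 0.0428
gripper_force: 0.0
```

```bash
python3 -m jog '[[0,0,0,0,0,0.035,50],[0,0,0,0,0,0.035,50],[0,0,0,0,0,0.01,50],[0,0,0,0,0,0.005,50],[0,0,0,0,0,0,50],[0,0,0,0,0,0,0],[0,0,0,0,0,0,0],[0,0,0,0,0,0,0],[0,0,0,0,0,0,0],[0,0,0,0,0,0,0]]' 40
python3 -m jog '[[0,0,0,0,0,-0.015,0],[0,0,0,0,0,-0.035,0],[0,0,0,0,0,-0.033,0],[0,0,0,0.0332,0.0307,0,0],[0,0,0,0.0332,0.0307,0,0],[0,0,0,0.0332,0.0307,0,0],[0,0,0,0.0332,0.0307,0,0],[0,0,0,0.0332,0.0307,0,0],[0,0,0,0,0,0,0],[0,0,0,0,0,0,0]]'
```

```text
time_s: 22.12
position: [0.4436, -0.1153, 0.034]
tool_rot: [[0.0, 1.0, 0.001], [1.0, -0.0, -0.001], [-0.001, 0.001, -1.0]]
ft_force: [-0.8, 0.8, 6.3]
grip_width: 0.0126
gripper_force: 39.0
time_s: 23.38
position: [0.5962, 0.0506, 0.1161]
tool_rot: [[-0.0, 1.0, -0.001], [1.0, 0.0, -0.0], [-0.0, -0.001, -1.0]]
ft_force: [-0.4, -0.3, 0.1]
grip_width: 0.0123
gripper_force: 39.1
```

```bash
python3 -m jog '[[0,0,0,0,0.001,0.025,0],[0,0,0,0,0,0.03,0],[0,0,0,0,0,0.015,0],[0,0,0,0,0,0.005,0],[0,0,0,0,0,0.002,0],[0,0,0,0,0,0.001,0],[0,0,0,0,0,0.001,0],[0,0,0,0,0,0,0]]'
```

```text
time_s: 24.38
position: [0.5978, 0.0509, 0.0376]
tool_rot: [[-0.0, 1.0, 0.0], [1.0, 0.0, -0.0], [-0.0, 0.0, -1.0]]
ft_force: [0.3, -0.6, 0.3]
grip_width: 0.0128
gripper_force: 39.1
```

```bash
python3 -m jog '[[0,0,0,0,0,0.001,0],[0,0,0,0,0,0.001,0],[0,0,0,0,0,0,0]]'
```

```text
time_s: 24.75
position: [0.5979, 0.0509, 0.0366]
tool_rot: [[-0.0, 1.0, 0.001], [1.0, 0.0, -0.0], [-0.0, 0.001, -1.0]]
ft_force: [-1.9, -0.1, 9.8]
grip_width: 0.0124
gripper_force: 40.2
```

```bash
python3 -m jog '[[0,0,0,0,0,0,50],[0,0,0,0,0,0,50],[0,0,0,0,0,0,50],[0,0,0,0,0,-0.02,50],[0,0,0,0,0,-0.035,50],[0,0,0,0,0,-0.028,50]]'
python3 -m jog '[[0,0,0,-0.042,-0.0187,0,50],[0,0,0,-0.042,-0.0187,0,50],[0,0,0,-0.042,-0.0187,0,50],[0,0,0,-0.042,-0.0187,0,50],[0,0,0,-0.042,-0.0187,0,50],[0,0,0,-0.042,-0.0187,0,50],[0,0,0,0,0,0,50],[0,0,0,0,0,0,50]]'
```

```text
time_s: 25.5
position: [0.5978, 0.0509, 0.1194]
tool_rot: [[0.0, 1.0, 0.0], [1.0, -0.0, -0.0], [-0.0, 0.0, -1.0]]
ft_force: [-0.1, 0.3, 0.7]
grip_width: 0.0427
gripper_force: 0.0
time_s: 26.5
position: [0.4856, -0.2007, 0.1183]
tool_rot: [[0.0, 1.0, -0.0], [1.0, -0.0, 0.0], [0.0, -0.0, -1.0]]
ft_force: [-0.8, 0.7, -1.4]
grip_width: 0.0426
gripper_force: 0.0
```

```bash
python3 -m jog '[[0,0,0,0,0,0.035,50],[0,0,0,0,0,0.035,50],[0,0,0,0,0,0.01,50],[0,0,0,0,0,0.005,50],[0,0,0,0,0,0,50],[0,0,0,0,0,0,0],[0,0,0,0,0,0,0],[0,0,0,0,0,0,0],[0,0,0,0,0,0,0],[0,0,0,0,0,0,0]]' 40
python3 -m jog '[[0,0,0,0,0,-0.015,0],[0,0,0,0,0,-0.035,0],[0,0,0,0,0,-0.033,0],[0,0,0,0.0391,0.0231,0,0],[0,0,0,0.0391,0.0231,0,0],[0,0,0,0.0391,0.0231,0,0],[0,0,0,0.0391,0.0231,0,0],[0,0,0,0.0391,0.0231,0,0],[0,0,0,0,0,0,0],[0,0,0,0,0,0,0]]'
```

```text
time_s: 27.75
position: [0.4858, -0.2013, 0.034]
tool_rot: [[0.0, 1.0, 0.001], [1.0, -0.0, -0.001], [-0.001, 0.001, -1.0]]
ft_force: [-0.2, 1.3, 6.3]
grip_width: 0.0126
gripper_force: 39.3
time_s: 29.0
position: [0.6007, -0.0059, 0.1167]
tool_rot: [[-0.0, 1.0, -0.0], [1.0, 0.0, -0.0], [-0.0, -0.0, -1.0]]
ft_force: [-0.0, 0.3, -0.4]
grip_width: 0.0124
gripper_force: 39.1
```

```bash
python3 -m jog '[[0,0,0,0,0,0.025,0],[0,0,0,0,0,0.03,0],[0,0,0,0,0,0.015,0],[0,0,0,0,0,0.005,0],[0,0,0,0,0,0.002,0],[0,0,0,0,0,0.001,0],[0,0,0,0,0,0.001,0],[0,0,0,0,0,0.001,0],[0,0,0,0,0,0.001,0],[0,0,0,0,0,0,0]]'
```

```text
time_s: 30.25
position: [0.6014, -0.0056, 0.0364]
tool_rot: [[-0.0, 1.0, 0.001], [1.0, 0.0, -0.0], [-0.0, 0.001, -1.0]]
ft_force: [-1.4, 0.4, 8.8]
grip_width: 0.012
gripper_force: 40.0
```

Contact is made. I'll release, rise, back away towards the base to clear the view, and look.

```bash
python3 -m jog '[[0,0,0,0,0,0,50],[0,0,0,0,0,0,50],[0,0,0,0,0,0,50],[0,0,0,0,0,-0.02,50],[0,0,0,0,0,-0.035,50],[0,0,0,0,0,-0.05,50],[0,0,0,0,0,-0.05,50],[0,0,0,0,-0.05,0,50],[0,0,0,0,-0.05,0,50],[0,0,0,0,-0.05,0,50]]'
python3 -m jog '[[0,0,0,0,-0.04,0,50],[0,0,0,0,0,0,50],[0,0,0,0,0,0,50]]'
python3 - <<'E'
from rig import optics
import cv2
for n in("top","side"):
    cv2.imwrite(f"pics/{n}9.png",cv2.resize(optics.get_image(n)["pixels"][:,:,::-1],(800,600),interpolation=cv2.INTER_CUBIC))
E
```

```text
time_s: 31.5
position: [0.4494, -0.0055, 0.1902]
tool_rot: [[-0.0, 1.0, 0.0], [1.0, 0.0, -0.0], [-0.0, 0.0, -1.0]]
ft_force: [-0.3, -0.9, 0.7]
grip_width: 0.0428
gripper_force: 0.0
time_s: 31.88
position: [0.4118, -0.0058, 0.1906]
tool_rot: [[0.0, 1.0, 0.001], [1.0, -0.0, -0.0], [-0.0, 0.001, -1.0]]
ft_force: [-0.1, 0.1, -0.6]
grip_width: 0.0426
gripper_force: 0.0
```

View pics/top9.png

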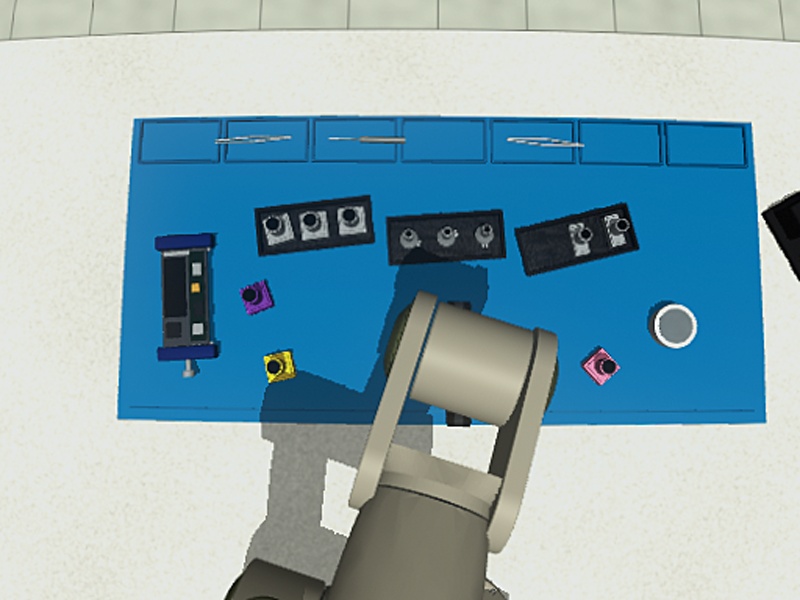

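View pics/side9.png

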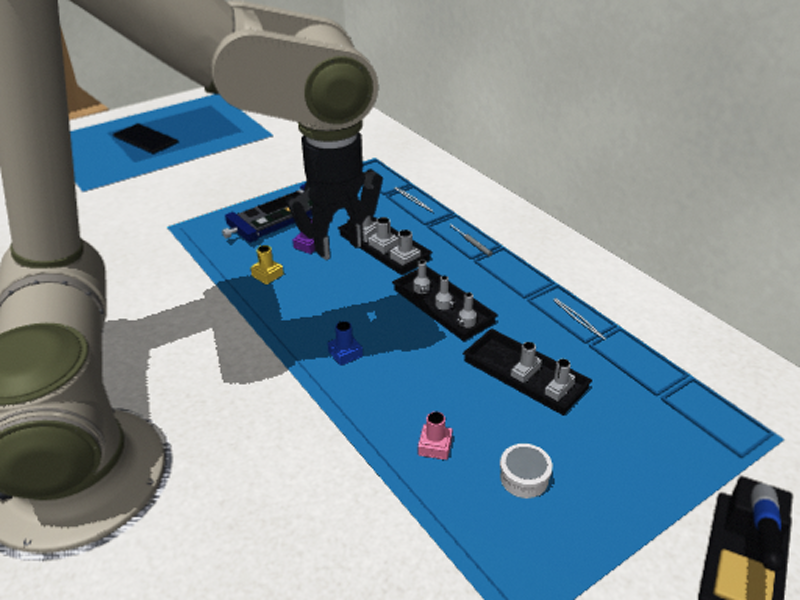

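All five nozzles stand upright in their trays. In the top view the squares are at (277,225) and (314,222), the rounds at (408,237) and (448,237), and the oblong at (582,236). The look-alikes, phone clamp and tin are where they were.

```bash
python3 -c "
from rig import job; print(job.close_job())"
```

```text
the job is handed in; nothing more can be done
None
```

The job is handed in: all five nozzles stand upright in the trays of their kind, and the phone clamp, flux tin and look-alikes look unmoved in the final pictures; it took about 32 s of the 112 s allowed.

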